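Hang the long shoe carrier on the two-hook rack

ROBOT

A 7-joint arm with a two-finger parallel gripper is mounted at the origin on the work surface. World frame = base frame: x ahead of the robot, y to its left, z up, the work surface at z = 0. Lengths are in m, angles in rad, forces in N, time in s.
With the tool pointing down it reaches from about 0.425 to 0.875 m from the base axis. Payload 8.4 kg.
Tool frame: the origin (TCP) lies midway between the tips of the shut fingers; the grasp point (between the pads) lies 19 mm behind it (robot.hold_point_z is the distance from the TCP to the grasp point, in m); z points along the fingers, y is the line along which they close (so a half turn about z gives the same grasp; the last joint's range is limited). The gripper opens to 85 mm and grips with 20 to 120 N. Pads are 22 mm wide; open, the fingers measure 114 mm over their backs; the gripper's body (76 mm by 85 mm) begins 54 mm behind the grasp point. The pads swing forward as they close: fully open they stand 13 mm farther back than shut.
Start: joints at [-1.347, 0.333, 0.04, 1.465, -0.013, 1.343, -0.059], TCP at [0.206, 0.616, 0.231] pointing down, gripper open.
Joint ranges: [-2.58, 2.58], [-0.38, 2.09], [-1.3, 1.39], [0.25, 2.4], [-1.5, 4.64], [0.08, 2.09], [-2.65, 2.65]. Speed limits (rad/s): [2.22, 2.22, 2.79, 2.79, 3.14, 3.14, 3.14].

INTERFACE

Orientations are given as a rotation vector (axis times angle).
In Python, from station import robot gives the robot as it stands.
- The arm moves only by the tool step_arm, never from a script. Its argument "rows" is a list of rows, each an object with "slide": the shift along the tool's x, y, z in m, a list of three; "twist": the turn, a rotation vector about the tool's x, y, z in rad, a list of three; "gripper": the closure, from 0 (fully open) to 1 (shut). In form: [{"slide": [dx, dy, dz], "twist": [ax, ay, az], "gripper": gripper}, ...]. A call has 1 to 20 rows; each row is the pose to reach, as a shift and turn from the pose commanded when the call began, along the tool's axes at that moment; what a row does not reach only later rows make up. A row lasts 1/12 s, in which the tool goes at most 41.7 mm and 7.16 degrees, less where a joint would pass 70% of its speed; a pose out of reach is approached as far as the arm can. A call with a gripper value outside its range is refused whole. The fingers move at their own pace and stop on an object; "force" is the grip in N (left out, the last holds). Time passes only in rows, so rows that repeat a pose let the fingers close. It gives the time, the measured TCP pose, the force, the opening and the grip force at its end, in the units of the state.
- robot.observe(): the state, without advancing time (a new reading comes with each control period).
- robot.grab_frame(name): name is "scene" or "side" or "wrist"; returns a dict with "img" (384x512x3 uint8, red, green, blue), "intrinsics" (3x3 intrinsics, pixels), "R" (3x3) and "t" (3): a world point X has camera coordinates R X + t. Camera axes: x right, y down, z forward; pixel columns grow to the right and rows downward; lengths in m; the calibration is good to about 2 mm. A picture is of the moment at which its call begins. There is no depth.
- robot.job_done(): hands the job in; it is judged then, once.
The state is a dict: "time_s": time; "joint_pos": joint angles; "qd": joint speeds; "tau": joint torques, N m; "ee_pos": TCP position; "eef_rot": TCP orientation; "wrist_force": force on the tool from outside, world axes, zero at the start; "ft_torque": the same for the moment, N m; "opening": finger opening in m; "finger_force": force on a finger pad.
Only numpy, scipy, OpenCV 4.12 (cv2) and the standard library are available. Lean on these libraries where they do the work, as an engineer would, in place of code of your own. Each camera call takes 0.05 s, during which the arm holds its last target. There are 200 camera calls.

TASK

Clear the finishing bench: pick up the longer of the two empty shoe carriers and hang it by its bar on the rack, one bar end down in each of the two hooks. Make sure that it is resting in both hooks before you let go, and leave it hanging still. Leave the shorter carrier where it stands.

Things in the scene. Friction and masses are not known exactly. Their poses are not given: they have to be found in the camera images.
- carrier: Longer shoe carrier, white-coated steel, 0.35-0.65 kg: slatted tray 90 (x) by 200 (y) mm, 22 high, end rods up to a round bar 12 thick, 360 long, along y, axis 100 above the origin; 80 mm of bar stick out past the tray at each end. Mid-bar black grip, 16 (x) by 80 (y) by 24 (z), centred on the bar's axis, pinched across x from above. Origin: centre of tray underside, z up. Ends alike.
- small_carrier: Shorter shoe carrier, a bystander: same build, depth and height, but tray 130 mm and bar 210 mm long (y), too short for the hooks. Origin: centre of the tray's underside, y along the bar, z up.
- hook_left: Left hook (from the robot) of a fixed rack: upturned 10 mm round steel, reaching to the robot (-x) from a post 195 mm tall, 20 thick. Origin: the bar's axis when seated, 155 mm above the bench, 72 in front of the post's axis. Mouth open to above, 60 wide (x), narrowing to the seat; tip and arm rise 32 above the origin. y runs along the rack from right to left hook, z up.
- hook_right: Right hook of the same rack, same shape and axes, on its own post, 280 mm from the left hook along -y. The space between the hooks is open from above for the tray, down to a cross bar between the posts (40 mm above the bench) and flat small things lying on the bench.

How it is judged:
On the way, in this order (a step that is already met when the one before it is completed fails the run):
1. the longer carrier is lifted clear of the bench in the gripper (height (world z) of carrier above 0.05 m and contact force between the fingers and carrier above 1 N), for 0.2 s.
2. its bar rests in both hooks (each hook carries at least 0.3 N, bar within 15 mm of the seat's height) while the gripper still holds it (contact force between carrier and hook_left above 0.3 N and contact force between carrier and hook_right above 0.3 N and z of each of hook_left, hook_right in the frame of carrier above 0.085 m and contact force between the fingers and carrier above 1 N), for 0.2 s.
At the end, for the whole second after the job is handed in: The longer carrier hangs by its bar in both hooks: each hook carries some of its weight, the bar lies within 12 mm in height and 20 mm sideways of each hook's seat, the carrier is upright within 15 degrees and at rest, and the shorter carrier is within 30 mm of where it stood (contact force between carrier and hook_left above 0.3 N and contact force between carrier and hook_right above 0.3 N and z of hook_left in the frame of carrier between 0.088 and 0.112 m and z of hook_right in the frame of carrier between 0.088 and 0.112 m and x of hook_left in the frame of carrier between -0.02 and 0.02 m and x of hook_right in the frame of carrier between -0.02 and 0.02 m and angle between carrier's own z axis and vertical below 0.26 rad and linear speed of carrier below 0.05 m/s and angular speed of carrier below 0.5 rad/s and distance of small_carrier from where it was at the start of the episode below 0.03 m); the robot touches nothing.
It fails at once if the shorter carrier is moved by more than 30 mm (distance of small_carrier from where it was at the start of the episode above 0.03 m).
It also fails if it takes over 48 s, if anything falls off the work surface, if the arm or the gripper's body presses on something with over 40 N, if the wrist force passes 120 N, or if a joint passes its speed limit or range.

## Working session

There is one attempt and no reset: what is moved stays moved. The work goes in short steps, Python scripts to look and compute and a tool call to move; the robot and the scene stay as the last step left them, time stands still between calls to the robot, and variables do not carry over. Pictures are saved under pics/ and viewed, at most 13 in all, crops included, and the job is handed in when it is done.

Besides the shell and the picture viewer there is one more tool, called as name([rows], argument=value, ...), one row to a line, values as JSON. step_arm: Moves the arm, as the interface text tells. Its arguments: {"type":"object","properties":{"rows":{"type":"array","items":{"type":"object","properties":{"slide":{"type":"array","items":{"type":"number"}},"twist":{"type":"array","items":{"type":"number"}},"gripper":{"type":"number"}}}},"force":{"type":"number"}},"required":["rows"]}

```bash
mkdir -p pics; python3 - <<'E'
from station import robot
import cv2,numpy as np,pickle
F={}
for n in("scene","side","wrist"):
    f=robot.grab_frame(n);F[n]=f;cv2.imwrite(f"pics/{n}0.png",f["img"][...,::-1])
    print(n,f["intrinsics"].tolist(),f["R"].round(3).tolist(),f["t"].round(3).tolist())
pickle.dump(F,open("f0.pkl","wb"))
a=np.hstack([cv2.resize(F[n]["img"],(400,300)) for n in("wrist",)])
s=robot.observe();print(s, robot.hold_point_z)
E
```

```text
scene [[387.13167688684575, 0.0, 256.03927959067494], [0.0, 387.13167688684575, 193.30109972400894], [0.0, 0.0, 1.0]] [[0.709, 0.705, 0.007], [0.582, -0.58, -0.57], [-0.398, 0.409, -0.821]] [-0.347, -0.27, 1.353]
side [[347.00980290075313, 0.0, 256.2592386163199], [0.0, 347.00980290075313, 190.42520720027596], [0.0, 0.0, 1.0]] [[-0.979, -0.203, -0.004], [-0.157, 0.768, -0.621], [0.129, -0.607, -0.784]] [0.5, 0.197, 1.049]
wrist [[282.3440769294317, 0.0, 253.5051705425265], [0.0, 282.3440769294317, 191.7718194601793], [0.0, 0.0, 1.0]] [[0.317, 0.949, -0.001], [0.896, -0.299, 0.329], [0.312, -0.105, -0.944]] [-0.649, -0.043, 0.381]
{'time_s': 0.15, 'joint_pos': array([-1.34721447,  0.33378129,  0.03988709,  1.46602678, -0.01339019,
        1.34331728, -0.05852852]), 'qd': array([ 1.14743241e-03, -2.76261808e-06, -1.14224074e-04, -3.27558900e-03,
        1.09510471e-03, -3.31043532e-04, -4.69203298e-04]), 'tau': array([ 2.69649405e-03, -6.59038281e+01,  1.36717804e+00, -4.05871439e+01,
        1.69068523e-02,  9.73256654e-03, -1.10995705e-05]), 'ee_pos': array([0.20610514, 0.61609612, 0.23062489]), 'eef_rot': array([-5.04891062e-01, -3.10064727e+00,  1.98275198e-03]), 'wrist_force': array([-0.30817976, -0.22281172, -0.24995613]), 'ft_torque': array([-0.0111274 , -0.03235777,  0.02122253]), 'finger_force': 0.0, 'opening': 0.08529564865354125} 0.0187
```

View pics/scene0.png

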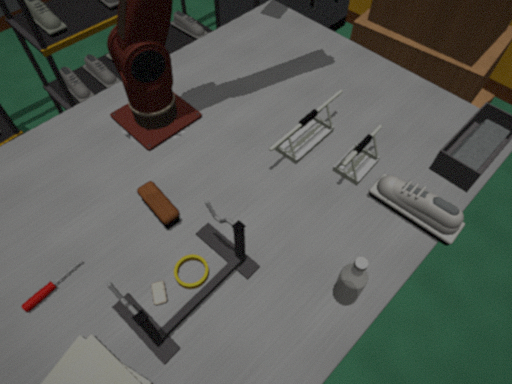

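View pics/side0.png

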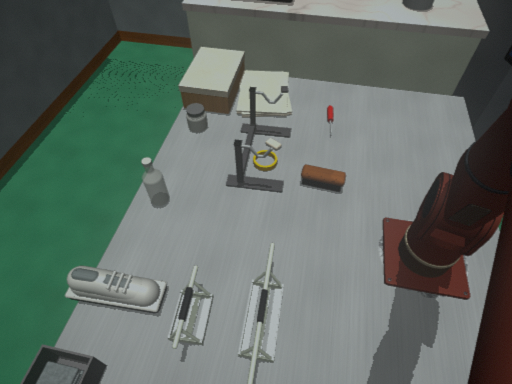

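The scene view shows the longer carrier with its bar from (272,150) to (342,93), the shorter one at about (360,155), and the rack with posts at (240,240) and (150,325). The side view shows the same bar from (271,245) to (252,382) and the hooks at about (262,155) and (270,98). Next I'll enlarge both.

```bash
python3 - <<'E'
import cv2,pickle,numpy as np
F=pickle.load(open("f0.pkl","rb"))
def crop(n,x,y,w,h,k):
    return cv2.resize(F[n]["img"][y:y+h,x:x+w,::-1],None,fx=k,fy=k,interpolation=cv2.INTER_CUBIC)
a=np.hstack([crop("scene",260,80,130,110,3),crop("scene",100,190,130,110,3)])
a=np.hstack([crop("scene",260,80,100,100,4),crop("scene",100,195,100,100,4)]) if 0 else a
b=np.hstack([crop("side",160,235,130,149,2),crop("side",220,75,86,130,3)[:298]])
cv2.imwrite("pics/c1.png",np.hstack([crop("scene",260,80,95,100,4),crop("scene",100,190,105,160,4)[:400]]))
c=np.vstack([crop("scene",265,85,125,100,6)]);cv2.imwrite("pics/c1.png",c)
c=crop("scene",100,190,130,98,6);c=crop("scene",100,195,160,120,5);cv2.imwrite("pics/c2.png",c)
l=crop("side",236,234,50,150,4);r=crop("side",222,80,80,120,5);
cv2.imwrite("pics/c3.png",np.hstack([l,r]))
E
```

```text
(no output)
```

View pics/c1.png

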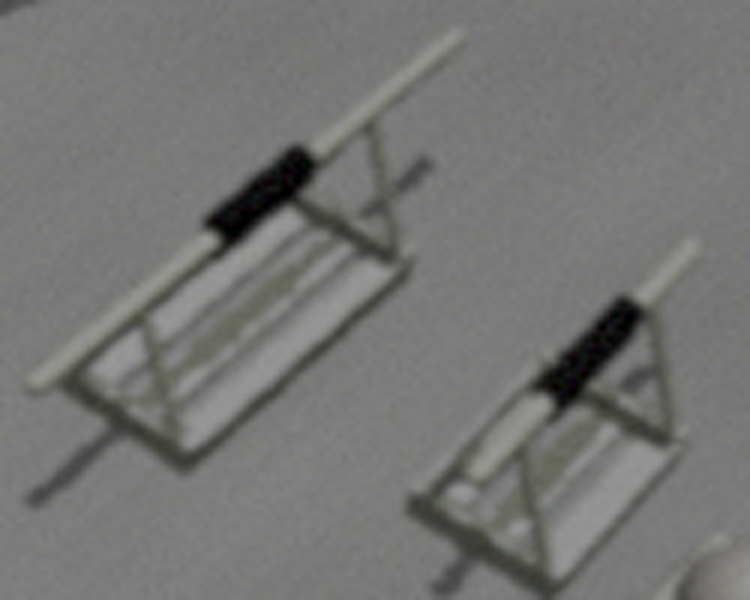

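View pics/c2.png

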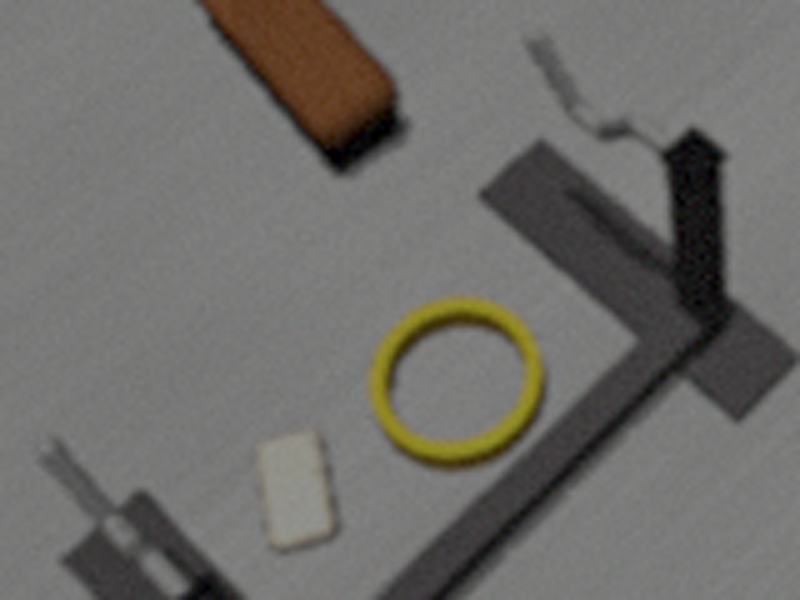

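View pics/c3.png

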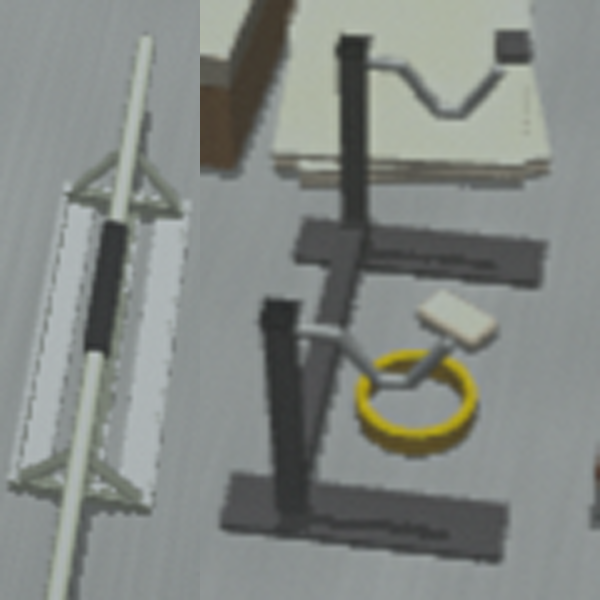

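Pixels read. Scene: long-carrier bar ends (271.3,149.2) and (341.7,90.8), grip (308.7,117.5), left post top (238.6,224), left hook seat (221,221). Side: bar end (272.8,244), grip (262.8,306), post tops (238.4,142.4) and (253,89), seats (260.4,156.8) and (273,102.6).

```bash
cat > h.py <<'E'
import numpy as np,pickle
def ray(f,p):
    d=f["R"].T@np.linalg.solve(f["intrinsics"],[*p,1.]);return -f["R"].T@f["t"],d
def atz(f,p,z):
    c,d=ray(f,p);return (c+d*(z-c[2])/d[2])
def tri(obs):
    A=np.zeros((3,3));b=np.zeros(3)
    for f,p in obs:
        c,d=ray(f,p);d=d/np.linalg.norm(d);P=np.eye(3)-np.outer(d,d);A+=P;b+=P@c
    return np.linalg.solve(A,b)
def proj(f,X):
    q=f["intrinsics"]@(f["R"]@np.asarray(X)+f["t"]);return q[:2]/q[2]
E
python3 - <<'E'
from h import *
np.set_printoptions(precision=4,suppress=True)
F=pickle.load(open("f0.pkl","rb"));S,D=F["scene"],F["side"]
e1,e2=atz(S,(271.3,149.2),.1),atz(S,(341.7,90.8),.1)
print("bar",e1,e2,np.linalg.norm(e1-e2),(e1+e2)/2,atz(S,(308.7,117.5),.105))
print("side grip",atz(D,(262.8,306),.105),"end",atz(D,(272.8,244),.1))
print("tri grip",tri([(S,(308.7,117.5)),(D,(262.8,306))]))
print("tri end",tri([(S,(271.3,149.2)),(D,(272.8,244))]))
print("posts",atz(D,(238.4,142.4),.195),atz(D,(253,89),.195),atz(S,(238.6,224),.195))
print("tri post",tri([(S,(238.6,224)),(D,(238.4,142.4))]))
print("seats side",atz(D,(260.4,156.8),.144),atz(D,(273,102.6),.144),"scene",atz(S,(221,221),.144))
print("tri",tri([(S,(221,221)),(D,(260.4,156.8))]))
# small carrier bar
print("small",atz(S,(265+487/6,85+468/6),.1),atz(S,(265+692/6,85+245/6),.1))
E
```

```text
bar [0.4456 0.1071 0.1   ] [0.4337 0.4589 0.1   ] 0.3520200682341128 [0.4396 0.283  0.1   ] [0.4406 0.2811 0.105 ]
side grip [0.435  0.2848 0.105 ] end [0.4413 0.1072 0.1   ]
tri grip [0.4366 0.2842 0.1008]
tri end [0.4429 0.1074 0.0986]
posts [ 0.6018 -0.1707  0.195 ] [ 0.6147 -0.4487  0.195 ] [ 0.6031 -0.1723  0.195 ]
tri post [ 0.6024 -0.1719  0.1937]
seats side [ 0.5322 -0.172   0.144 ] [ 0.5406 -0.4521  0.144 ] scene [ 0.5441 -0.1774  0.144 ]
tri [ 0.5367 -0.1762  0.1367]
small [0.6328 0.2214 0.1   ] [0.617 0.415 0.1  ]
```

```bash
cat >> h.py <<'E'
from scipy.spatial.transform import Rotation as Ro
def go(s,pos,yaw):
    """slide, twist for tool down with tool y at yaw (deg) in world"""
    y=np.array([np.cos(np.radians(yaw)),np.sin(np.radians(yaw)),0]);z=np.array([0,0,-1.])
    T=np.column_stack([np.cross(y,z),y,z]);R0=Ro.from_rotvec(s["eef_rot"]).as_matrix()
    print("slide",(R0.T@(np.asarray(pos)-s["ee_pos"])).round(4),"twist",Ro.from_matrix(R0.T@T).as_rotvec().round(4))
E
python3 - <<'E'
from h import *
from station import robot
go(robot.observe(),(.438,.283,.21),2.2)
E
```

```text
slide [-0.3256 -0.2423  0.021 ] twist [-1.0000e-03  8.0000e-04  1.2096e+00]
```

step_arm([
  {"slide":[-0.3256,-0.2423,0.021],"twist":[0,0,1.21],"gripper":0},
  {"slide":[-0.3256,-0.2423,0.021],"twist":[0,0,1.21],"gripper":0},
  {"slide":[-0.3256,-0.2423,0.021],"twist":[0,0,1.21],"gripper":0},
  {"slide":[-0.3256,-0.2423,0.021],"twist":[0,0,1.21],"gripper":0},
  {"slide":[-0.3256,-0.2423,0.021],"twist":[0,0,1.21],"gripper":0},
  {"slide":[-0.3256,-0.2423,0.021],"twist":[0,0,1.21],"gripper":0},
  {"slide":[-0.3256,-0.2423,0.021],"twist":[0,0,1.21],"gripper":0},
  {"slide":[-0.3256,-0.2423,0.021],"twist":[0,0,1.21],"gripper":0},
  {"slide":[-0.3256,-0.2423,0.021],"twist":[0,0,1.21],"gripper":0},
  {"slide":[-0.3256,-0.2423,0.021],"twist":[0,0,1.21],"gripper":0},
  {"slide":[-0.3256,-0.2423,0.021],"twist":[0,0,1.21],"gripper":0},
  {"slide":[-0.3256,-0.2423,0.021],"twist":[0,0,1.21],"gripper":0},
  {"slide":[-0.3256,-0.2423,0.021],"twist":[0,0,1.21],"gripper":0},
  {"slide":[-0.3256,-0.2423,0.021],"twist":[0,0,1.21],"gripper":0},
], force=60)

```text
time_s: 1.32
ee_pos: [0.4372, 0.2847, 0.2102]
eef_rot: [-2.175, -2.266, 0.0]
wrist_force: [-0.8, 0.7, -0.8]
opening: 0.0856
finger_force: 0.0
```

```bash
python3 - <<'E'
from h import *
from station import robot
import cv2
f=robot.grab_frame("wrist");pickle.dump(f,open("w1.pkl","wb"));cv2.imwrite("pics/w1.png",f["img"][...,::-1])
s=robot.observe();print(s["ee_pos"],s["eef_rot"],s["joint_pos"].round(2),s["time_s"])
E
```

```text
[0.4371825  0.28475753 0.21019475] [-2.17502049e+00 -2.26654981e+00  3.31296461e-04] [-1.03  0.08  0.39  1.82 -0.03  1.25 -0.59] 1.3667
```

View pics/w1.png

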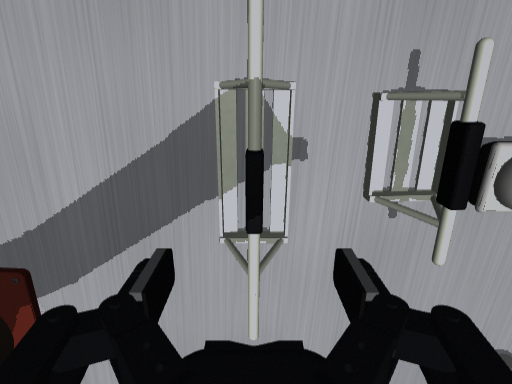

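The wrist view shows the bar centred between the open fingers at x≈254, with grip ends at (255,150) and (253.5,233). The bar's near end is at (253,338).

```bash
python3 - <<'E'
from h import *
from station import robot
f=pickle.load(open("w1.pkl","rb"))
a,b=atz(f,(255,150),.112),atz(f,(253.7,233),.112)
print(a,b,(a+b)/2,np.linalg.norm(a-b)); c,d=atz(f,(252.8,337),.1),atz(f,(255.5,5),.1);print(c,d)
print(np.degrees(np.arctan2(-(d-c)[0],(d-c)[1])))
s=robot.observe()
go(s,(.4375,.283,.082),2.2)
E
```

```text
[0.43681127 0.32373803 0.112     ] [0.43902906 0.24410607 0.112     ] [0.43792016 0.28392205 0.112     ] 0.0796628349749985
[0.44388119 0.10382925 0.1       ] [0.43247056 0.43413436 0.1       ]
1.9785375920815578
slide [-0.0018  0.0003  0.1282] twist [-0.0003 -0.      0.0028]
```

step_arm([
  {"slide":[0,0.0005,0.03],"gripper":0},
  {"slide":[0,0.0005,0.06],"gripper":0},
  {"slide":[0,0.0005,0.09],"gripper":0},
  {"slide":[0,0.0005,0.11],"gripper":0},
  {"slide":[0,0.0005,0.128],"gripper":0},
  {"slide":[0,0.0005,0.128],"gripper":0},
  {"slide":[0,0.0005,0.128],"gripper":1},
  {"slide":[0,0.0005,0.128],"gripper":1},
  {"slide":[0,0.0005,0.128],"gripper":1},
  {"slide":[0,0.0005,0.128],"gripper":1},
  {"slide":[0,0.0005,0.128],"gripper":1},
  {"slide":[0,0.0005,0.128],"gripper":1},
  {"slide":[0,0.0005,0.128],"gripper":1},
  {"slide":[0,0.0005,0.128],"gripper":1},
  {"slide":[0,0.0005,0.128],"gripper":1},
  {"slide":[0,0.0005,0.128],"gripper":1},
], force=60)

```text
$.rows[0]: bad value
```

step_arm([
  {"slide":[0,0.0005,0.03],"twist":[0,0,0],"gripper":0},
  {"slide":[0,0.0005,0.06],"twist":[0,0,0],"gripper":0},
  {"slide":[0,0.0005,0.09],"twist":[0,0,0],"gripper":0},
  {"slide":[0,0.0005,0.11],"twist":[0,0,0],"gripper":0},
  {"slide":[0,0.0005,0.128],"twist":[0,0,0],"gripper":0},
  {"slide":[0,0.0005,0.128],"twist":[0,0,0],"gripper":0},
  {"slide":[0,0.0005,0.128],"twist":[0,0,0],"gripper":1},
  {"slide":[0,0.0005,0.128],"twist":[0,0,0],"gripper":1},
  {"slide":[0,0.0005,0.128],"twist":[0,0,0],"gripper":1},
  {"slide":[0,0.0005,0.128],"twist":[0,0,0],"gripper":1},
  {"slide":[0,0.0005,0.128],"twist":[0,0,0],"gripper":1},
  {"slide":[0,0.0005,0.128],"twist":[0,0,0],"gripper":1},
  {"slide":[0,0.0005,0.128],"twist":[0,0,0],"gripper":1},
  {"slide":[0,0.0005,0.128],"twist":[0,0,0],"gripper":1},
  {"slide":[0,0.0005,0.128],"twist":[0,0,0],"gripper":1},
  {"slide":[0,0.0005,0.128],"twist":[0,0,0],"gripper":1},
], force=60)

```text
time_s: 2.7
ee_pos: [0.4382, 0.2836, 0.0829]
eef_rot: [-2.178, -2.263, 0.0]
wrist_force: [-5.5, -1.0, 5.9]
opening: 0.0153
finger_force: 59.0
```

step_arm([
  {"slide":[0,0,-0.008],"twist":[0,0,0],"gripper":1},
  {"slide":[0,0,-0.025],"twist":[0,0,0],"gripper":1},
  {"slide":[0,0,-0.05],"twist":[0,0,0],"gripper":1},
  {"slide":[0,0,-0.075],"twist":[0,0,0],"gripper":1},
  {"slide":[0,0,-0.1],"twist":[0,0,0],"gripper":1},
  {"slide":[0,0,-0.125],"twist":[0,0,0],"gripper":1},
  {"slide":[0,0,-0.15],"twist":[0,0,0],"gripper":1},
  {"slide":[0,0,-0.175],"twist":[0,0,0],"gripper":1},
  {"slide":[0,0,-0.195],"twist":[0,0,0],"gripper":1},
  {"slide":[0,0,-0.21],"twist":[0,0,0],"gripper":1},
  {"slide":[0,0,-0.22],"twist":[0,0,0],"gripper":1},
  {"slide":[0,0,-0.22],"twist":[0,0,0],"gripper":1},
], force=80)

```text
time_s: 3.7
ee_pos: [0.4392, 0.2835, 0.3042]
eef_rot: [2.179, 2.263, 0.004]
wrist_force: [0.5, 0.9, -5.8]
opening: 0.0152
finger_force: 78.7
```

```bash
python3 - <<'E'
from h import *
from station import robot
s=robot.observe();print(s["ee_pos"],s["wrist_force"],s["ft_torque"])
# grip angle: bar at 1.98 with tool yaw 2.2ish; rack yaw ~2.7
R=Ro.from_rotvec(s["eef_rot"]).as_matrix();print("tool y yaw",np.degrees(np.arctan2(R[1,1],R[0,1])))
go(s,(.5365,-.3136,.303),2.9)
E
```

```text
[0.43917563 0.28345108 0.30416207] [ 0.51113423  0.88550246 -5.77812285] [-0.02625936 -0.01942446  0.01111352]
tool y yaw 2.1573938566579174
slide [-6.003e-01  7.480e-02  4.000e-04] twist [ 0.0019 -0.0015 -0.013 ]
```

step_arm([
  {"slide":[-0.01,0.001,0],"twist":[0,0,-0.013],"gripper":1},
  {"slide":[-0.03,0.004,0],"twist":[0,0,-0.013],"gripper":1},
  {"slide":[-0.06,0.007,0],"twist":[0,0,-0.013],"gripper":1},
  {"slide":[-0.095,0.012,0],"twist":[0,0,-0.013],"gripper":1},
  {"slide":[-0.13,0.016,0],"twist":[0,0,-0.013],"gripper":1},
  {"slide":[-0.165,0.02,0],"twist":[0,0,-0.013],"gripper":1},
  {"slide":[-0.2,0.025,0],"twist":[0,0,-0.013],"gripper":1},
  {"slide":[-0.235,0.029,0],"twist":[0,0,-0.013],"gripper":1},
  {"slide":[-0.27,0.034,0],"twist":[0,0,-0.013],"gripper":1},
  {"slide":[-0.305,0.038,0],"twist":[0,0,-0.013],"gripper":1},
  {"slide":[-0.34,0.042,0],"twist":[0,0,-0.013],"gripper":1},
  {"slide":[-0.375,0.047,0],"twist":[0,0,-0.013],"gripper":1},
  {"slide":[-0.41,0.051,0],"twist":[0,0,-0.013],"gripper":1},
  {"slide":[-0.445,0.055,0],"twist":[0,0,-0.013],"gripper":1},
  {"slide":[-0.48,0.06,0],"twist":[0,0,-0.013],"gripper":1},
  {"slide":[-0.515,0.064,0],"twist":[0,0,-0.013],"gripper":1},
  {"slide":[-0.55,0.0685,0],"twist":[0,0,-0.013],"gripper":1},
  {"slide":[-0.58,0.072,0],"twist":[0,0,-0.013],"gripper":1},
  {"slide":[-0.6,0.075,0],"twist":[0,0,-0.013],"gripper":1},
  {"slide":[-0.6,0.075,0],"twist":[0,0,-0.013],"gripper":1},
])

```text
time_s: 5.37
ee_pos: [0.5344, -0.3184, 0.3004]
eef_rot: [-2.171, -2.27, 0.007]
wrist_force: [-0.5, 0.5, -5.5]
opening: 0.0148
finger_force: 78.7
```

```bash
python3 - <<'E'
from h import *
from station import robot
import cv2
f=robot.grab_frame("side");g=robot.grab_frame("scene");pickle.dump((f,g),open("p2.pkl","wb"))
c=lambda f,x,y,w,h,k:cv2.resize(f["img"][y:y+h,x:x+w,::-1],None,fx=k,fy=k,interpolation=cv2.INTER_CUBIC)
cv2.imwrite("pics/p2.png",np.hstack([c(f,190,40,130,190,3),c(g,80,140,130,190,3)]))
s=robot.observe();print(s["ee_pos"],s["eef_rot"],s["wrist_force"],s["joint_pos"].round(2))
go(s,(.5365,-.3136,.303),2.9)
E
```

```text
[ 0.53532639 -0.31425401  0.3006465 ] [-2.16559018 -2.27293819  0.00318498] [ 0.72903775  0.69260322 -4.83672257] [-0.27  0.35  0.97  1.47 -0.28  1.48  0.74]
slide [ 0.0006  0.0012 -0.0024] twist [-0.003  -0.0002 -0.0023]
```

View pics/p2.png

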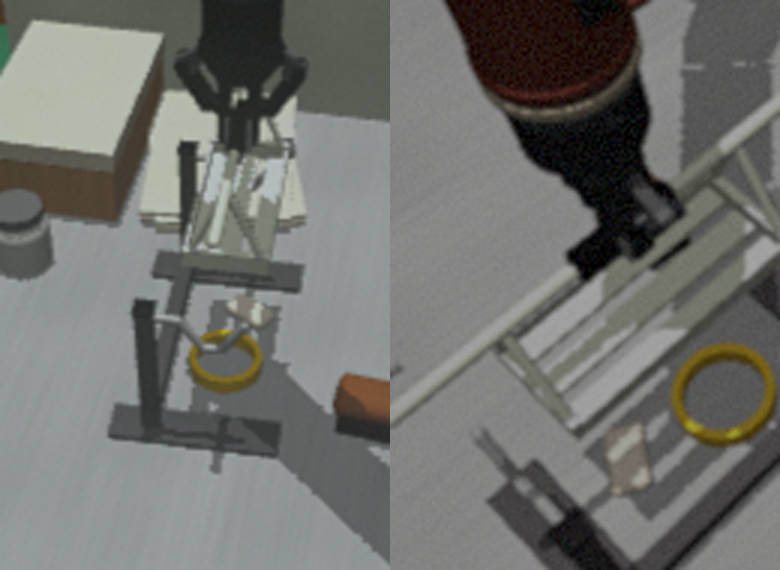

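In the composite, the left panel is the side view: the carrier is above and between the hooks, with the near bar end at about (212,240), i.e. side pixel (260.7,120), and the left hook seat at about (208,347), i.e. (259.3,155.7). The right panel is the scene view, with the tray level and parallel to the rack.

```bash
python3 - <<'E'
from h import *
import cv2
f,g=pickle.load(open("p2.pkl","rb"))
a=np.radians(2.75);y=np.array([-np.sin(a),np.cos(a),0]);c=np.array([.5354,-.3144,.3186])
for k in(.18,-.18):print(proj(f,c+k*y),proj(g,c+k*y))
A=atz(f,(260.7,120),.3186);print(A,c+.18*y)
p=proj(g,c+.18*y);q=proj(g,c-.18*y)
cr=lambda p:cv2.resize(g["img"][max(0,int(p[1])-35):int(p[1])+35,max(0,int(p[0])-35):int(p[0])+35,::-1],(390,390),interpolation=cv2.INTER_CUBIC)
print(int(p[0])-35,int(p[1])-35,int(q[0])-35,int(q[1])-35)
cv2.imwrite("pics/p3.png",np.hstack([cr(p),cr(q)]))
E
```

```text
[260.03293272 122.26929016] [224.93514218 161.9765671 ]
[275.92856669  52.34303985] [ 78.91394379 280.58359096]
[ 0.52681392 -0.1442155   0.3186    ] [ 0.52676394 -0.13460729  0.3186    ]
189 126 43 245
```

View pics/p3.png

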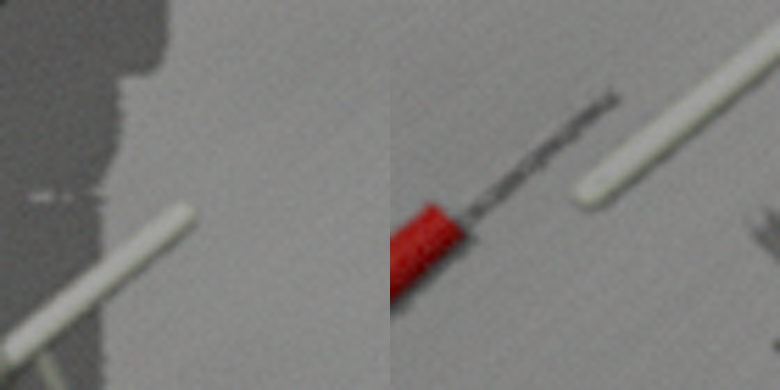

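```bash
python3 - <<'E'
from h import *
np.set_printoptions(precision=4,suppress=True)
f,g=pickle.load(open("p2.pkl","rb"))
print(tri([(f,(260.7,120.3)),(g,(222.9,163.6))]))
for z in(.309,.319,.329):print(atz(g,(77.5,279.5),z),atz(g,(222.9,163.6),z))
E
```

```text
[ 0.5269 -0.1414  0.3195]
[ 0.5345 -0.4953  0.309 ] [ 0.5208 -0.1358  0.309 ]
[ 0.5408 -0.4949  0.319 ] [ 0.5273 -0.1409  0.319 ]
[ 0.547  -0.4944  0.329 ] [ 0.5337 -0.1459  0.329 ]
```

step_arm([
  {"slide":[0.003,0.0025,0.006],"twist":[0,0,-0.006],"gripper":1},
  {"slide":[0.003,0.0025,0.02],"twist":[0,0,-0.006],"gripper":1},
  {"slide":[0.003,0.0025,0.038],"twist":[0,0,-0.006],"gripper":1},
  {"slide":[0.003,0.0025,0.056],"twist":[0,0,-0.006],"gripper":1},
  {"slide":[0.003,0.0025,0.074],"twist":[0,0,-0.006],"gripper":1},
  {"slide":[0.003,0.0025,0.092],"twist":[0,0,-0.006],"gripper":1},
  {"slide":[0.003,0.0025,0.106],"twist":[0,0,-0.006],"gripper":1},
  {"slide":[0.003,0.0025,0.116],"twist":[0,0,-0.006],"gripper":1},
  {"slide":[0.003,0.0025,0.122],"twist":[0,0,-0.006],"gripper":1},
  {"slide":[0.003,0.0025,0.124],"twist":[0,0,-0.006],"gripper":1},
  {"slide":[0.003,0.0025,0.124],"twist":[0,0,-0.006],"gripper":1},
])

```text
time_s: 6.38
ee_pos: [0.5389, -0.3097, 0.1783]
eef_rot: [-2.156, -2.285, -0.0]
wrist_force: [-0.7, -0.5, -5.4]
opening: 0.0148
finger_force: 78.6
```

```bash
python3 - <<'E'
from h import *
from station import robot
import cv2
f=robot.grab_frame("side");g=robot.grab_frame("scene");pickle.dump((f,g),open("p4.pkl","wb"))
c=lambda f,x,y,w,h,k:cv2.resize(f["img"][y:y+h,x:x+w,::-1],None,fx=k,fy=k,interpolation=cv2.INTER_CUBIC)
cv2.imwrite("pics/p4.png",np.hstack([c(f,215,65,80,120,5)[:560],c(g,90,270,80,112,5)]))
s=robot.observe();print(s["ee_pos"],s["eef_rot"],s["wrist_force"])
E
```

```text
[ 0.5390476  -0.31038926  0.17912111] [2.15635876e+00 2.28325312e+00 6.17438882e-04] [ 0.84760026 -0.13164878 -5.6557547 ]
```

View pics/p4.png

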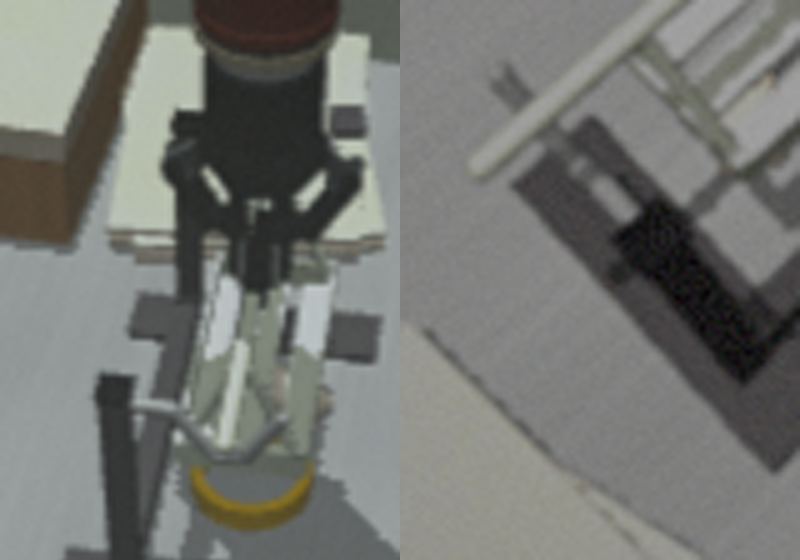

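The bar is over both hook mouths. In the left panel its end at (228,440) lies over the seat at about (235,455), and in the right panel it crosses the right hook inside its tip. I'll lower it slowly, watching the force.

step_arm([
  {"slide":[0,0,0.006],"twist":[0,0,0],"gripper":1},
  {"slide":[0,0,0.014],"twist":[0,0,0],"gripper":1},
  {"slide":[0,0,0.022],"twist":[0,0,0],"gripper":1},
  {"slide":[0,0,0.028],"twist":[0,0,0],"gripper":1},
  {"slide":[0,0,0.032],"twist":[0,0,0],"gripper":1},
  {"slide":[0,0,0.034],"twist":[0,0,0],"gripper":1},
  {"slide":[0,0,0.034],"twist":[0,0,0],"gripper":1},
  {"slide":[0,0,0.034],"twist":[0,0,0],"gripper":1},
])

```text
time_s: 7.15
ee_pos: [0.5387, -0.3104, 0.1444]
eef_rot: [2.157, 2.284, -0.0]
wrist_force: [1.5, 0.1, -6.7]
opening: 0.0147
finger_force: 78.7
```

step_arm([
  {"slide":[0,0,0.002],"twist":[0,0,0],"gripper":1},
  {"slide":[0,0,0.004],"twist":[0,0,0],"gripper":1},
  {"slide":[0,0,0.006],"twist":[0,0,0],"gripper":1},
  {"slide":[0,0,0.006],"twist":[0,0,0],"gripper":1},
  {"slide":[0,0,0.006],"twist":[0,0,0],"gripper":1},
])

```text
time_s: 7.57
ee_pos: [0.5386, -0.3102, 0.1382]
eef_rot: [-2.157, -2.284, 0.0]
wrist_force: [-0.8, -0.5, -5.8]
opening: 0.0147
finger_force: 78.7
```

step_arm([
  {"slide":[0,0,0.001],"twist":[0,0,0],"gripper":1},
  {"slide":[0,0,0.002],"twist":[0,0,0],"gripper":1},
  {"slide":[0,0,0.002],"twist":[0,0,0],"gripper":1},
  {"slide":[0,0,0.002],"twist":[0,0,0],"gripper":1},
])

```text
time_s: 7.9
ee_pos: [0.5388, -0.3104, 0.1374]
eef_rot: [2.157, 2.283, 0.001]
wrist_force: [-3.4, 3.0, 4.9]
opening: 0.0147
finger_force: 80.6
```

```bash
python3 - <<'E'
from h import *
from station import robot
s=robot.observe();print(s["ee_pos"],s["wrist_force"].round(2),s["ft_torque"].round(3))
E
```

```text
[ 0.53882464 -0.31044335  0.13741188] [-3.42  3.04  4.88] [0.586 0.779 0.04 ]
```

step_arm([
  {"slide":[0,-0.001,0],"twist":[0,0,0],"gripper":1},
  {"slide":[0,-0.002,0],"twist":[0,0,0],"gripper":1},
  {"slide":[0,-0.002,0.0005],"twist":[0,0,0],"gripper":1},
  {"slide":[0,-0.002,0.0005],"twist":[0,0,0],"gripper":1},
  {"slide":[0,-0.002,0.0005],"twist":[0,0,0],"gripper":1},
  {"slide":[0,-0.002,0.0005],"twist":[0,0,0],"gripper":1},
  {"slide":[0,-0.002,0.0005],"twist":[0,0,0],"gripper":1},
])

```text
time_s: 8.48
ee_pos: [0.5384, -0.3105, 0.1374]
eef_rot: [2.154, 2.282, 0.003]
wrist_force: [2.7, 2.4, 8.9]
opening: 0.0146
finger_force: 81.0
```

```bash
python3 - <<'E'
from h import *
from station import robot
import cv2
s=robot.observe();print(s["ee_pos"],s["wrist_force"].round(2),s["ft_torque"].round(3))
f=robot.grab_frame("side");g=robot.grab_frame("scene")
c=lambda f,x,y,w,h,k:cv2.resize(f["img"][y:y+h,x:x+w,::-1],None,fx=k,fy=k,interpolation=cv2.INTER_CUBIC)
cv2.imwrite("pics/p5.png",np.hstack([c(f,215,65,80,120,5)[:560],c(g,90,270,80,112,5)]))
E
```

```text
[ 0.53837357 -0.31050183  0.13736103] [2.74 2.43 8.91] [ 0.588 -0.578 -0.111]
```

View pics/p5.png

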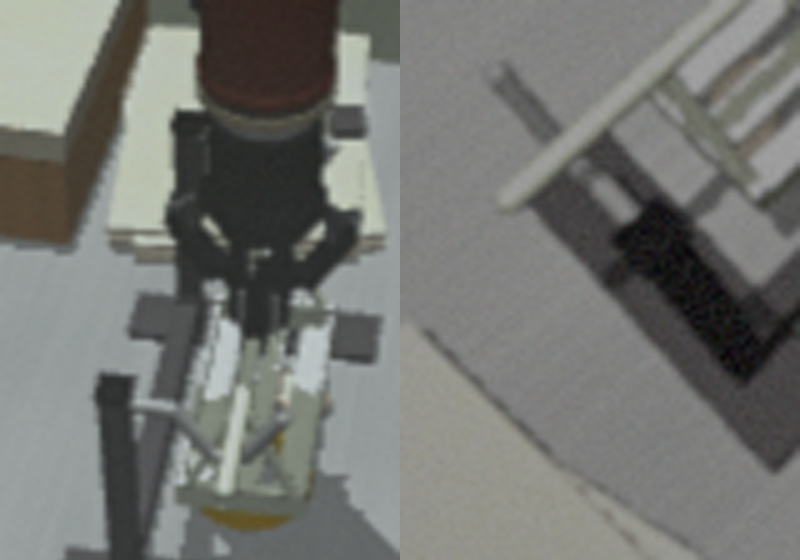

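The bar is down in both hooks: it resists a sideways push both ways and the moment is balanced. I'll relieve the preload, release and retreat.

step_arm([
  {"slide":[0,0.001,-0.0005],"twist":[0,0,0],"gripper":1},
  {"slide":[0,0.001,-0.001],"twist":[0,0,0],"gripper":1},
  {"slide":[0,0.001,-0.001],"twist":[0,0,0],"gripper":1},
  {"slide":[0,0.001,-0.001],"twist":[0,0,0],"gripper":1},
], force=30)

```text
time_s: 8.92
ee_pos: [0.5384, -0.3104, 0.1374]
eef_rot: [2.156, 2.283, 0.001]
wrist_force: [3.4, 2.4, 5.6]
opening: 0.0142
finger_force: 80.1
```

step_arm([
  {"slide":[0,0,0],"twist":[0,0,0],"gripper":0.7},
  {"slide":[0,0,0],"twist":[0,0,0],"gripper":0.6},
  {"slide":[0,0,0],"twist":[0,0,0],"gripper":0.4},
  {"slide":[0,0,0],"twist":[0,0,0],"gripper":0.2},
  {"slide":[0,0,0],"twist":[0,0,0],"gripper":0},
  {"slide":[0,0,0],"twist":[0,0,0],"gripper":0},
  {"slide":[0,0,0],"twist":[0,0,0],"gripper":0},
  {"slide":[0,0,0],"twist":[0,0,0],"gripper":0},
  {"slide":[0,0,0],"twist":[0,0,0],"gripper":0},
  {"slide":[0,0,0],"twist":[0,0,0],"gripper":0},
])

```text
time_s: 9.75
ee_pos: [0.5377, -0.3103, 0.1368]
eef_rot: [2.157, 2.284, -0.0]
wrist_force: [-0.3, 0.4, 0.1]
opening: 0.0852
finger_force: 0.0
```

step_arm([
  {"slide":[0,0,-0.01],"twist":[0,0,0],"gripper":0},
  {"slide":[0,0,-0.03],"twist":[0,0,0],"gripper":0},
  {"slide":[0,0,-0.06],"twist":[0,0,0],"gripper":0},
  {"slide":[0,0,-0.09],"twist":[0,0,0],"gripper":0},
  {"slide":[0,0,-0.12],"twist":[0,0,0],"gripper":0},
  {"slide":[0,0,-0.15],"twist":[0,0,0],"gripper":0},
  {"slide":[0,0,-0.165],"twist":[0,0,0],"gripper":0},
  {"slide":[0,0,-0.165],"twist":[0,0,0],"gripper":0},
  {"slide":[0,0,-0.165],"twist":[0,0,0],"gripper":0},
  {"slide":[0,0,-0.165],"twist":[0,0,0],"gripper":0},
  {"slide":[0,0,-0.165],"twist":[0,0,0],"gripper":0},
  {"slide":[0,0,-0.165],"twist":[0,0,0],"gripper":0},
  {"slide":[0,0,-0.165],"twist":[0,0,0],"gripper":0},
  {"slide":[0,0,-0.165],"twist":[0,0,0],"gripper":0},
  {"slide":[0,0,-0.165],"twist":[0,0,0],"gripper":0},
  {"slide":[0,0,-0.165],"twist":[0,0,0],"gripper":0},
  {"slide":[0,0,-0.165],"twist":[0,0,0],"gripper":0},
  {"slide":[0,0,-0.165],"twist":[0,0,0],"gripper":0},
  {"slide":[0,0,-0.165],"twist":[0,0,0],"gripper":0},
  {"slide":[0,0,-0.165],"twist":[0,0,0],"gripper":0},
])

```text
time_s: 11.42
ee_pos: [0.5377, -0.3103, 0.3018]
eef_rot: [2.157, 2.284, -0.0]
wrist_force: [-0.2, 0.2, -0.3]
opening: 0.0854
finger_force: 0.0
```

```bash
python3 - <<'E'
from h import *
from station import robot
import cv2
f=robot.grab_frame("side");g=robot.grab_frame("scene");g2=[robot.grab_frame("scene") for _ in range(6)][-1]
print("motion",np.abs(cv2.blur(g["img"],(5,5)).astype(int)-cv2.blur(g2["img"],(5,5))).max())
c=lambda f,x,y,w,h,k:cv2.resize(f["img"][y:y+h,x:x+w,::-1],None,fx=k,fy=k,interpolation=cv2.INTER_CUBIC)
cv2.imwrite("pics/p6.png",np.hstack([c(f,215,65,80,120,4)[:450],c(g2,80,180,160,150,3)]))
E
```

```text
motion 6
```

View pics/p6.png

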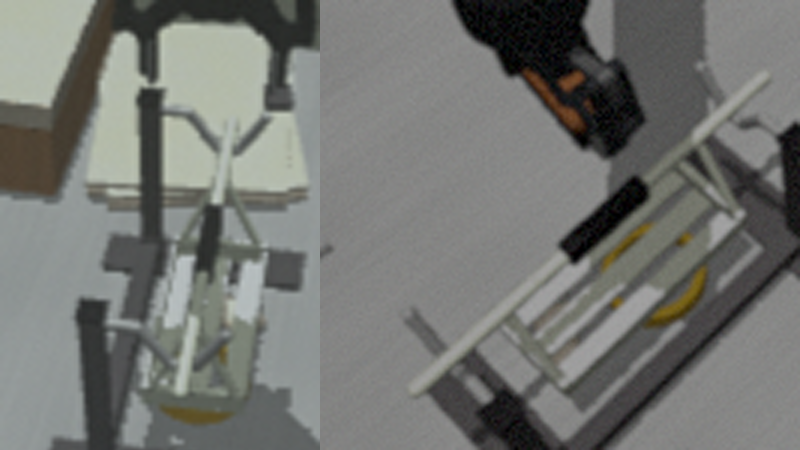

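The picture shows the bar resting in both hooks, at (228,145) and (190,365) in the side panel. The carrier is level and still, and the gripper is clear, so I'm handing in.

```bash
python3 -c "
from station import robot
print(robot.job_done())"
```

```text
the job is handed in; nothing more can be done
None
```

The longer carrier hangs still by its bar in both hooks, released and with the gripper clear; the shorter carrier was not touched, and I handed the job in (no verdict was returned).

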